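Hang the bar of thick salamis on the display stand

ROBOT

A 6-joint arm with a two-finger parallel gripper is mounted at the origin on the work surface. World frame = base frame: x ahead of the robot, y to its left, z up, the work surface at z = 0. Lengths are in mm, angles in rad, forces in N, time in s.
With the tool pointing down it reaches from about 350 to 975 mm from the base axis. Payload 7.1 kg.
Tool frame: the origin (TCP) lies between the finger pads; the fingertips stand 17 mm ahead of it and the grasp point (between the pads) lies 2 mm behind it (tip_reach is the y of the fingertips in the tool frame, in mm); y points along the fingers, x is the direction in which the jaws open and shut, and the axes are right-handed (so a half turn about y gives the same grasp; the last joint's range is limited). The gripper opens to 88 mm and grips with 3 to 60 N. Pads are 20 mm wide; open, the fingers measure 115 mm over their backs; the gripper's body (75 mm by 178 mm) begins 61 mm behind the grasp point.
Start: joints at [-1.268, 0.423, 1.63, -0, 1.089, -0.019], TCP at [197.689, -592.894, 213.875] pointing down, gripper open.
Joint ranges: [-3, 3], [-0.9, 2.11], [0.09, 2.58], [-1.31, 4.45], [0.11, 2.69], [-2.54, 2.54]. Speed limits (rad/s): [2.39, 2.39, 3.01, 3.14, 3.14, 3.14].

INTERFACE

Orientations are given as a rotation vector (axis times angle).
In Python, from workcell import get_obs, get_image, camera_model, close_job, silhouettes, tip_of, tip_reach gives the robot as it stands. The module is installed in compiled form; this text tells all that it offers.
- The arm moves only by the tool arm_command, never from a script. Its argument "targets" is a list of rows, each a list of 4 numbers: the shift along the tool's x, y, z in mm, then the turn about the tool's y in rad. A call has 1 to 20 rows; each row shifts and turns the commanded pose from where the row before left it, along the tool's axes as they then stand; what a row does not reach is not made up. A row lasts 1/12 s, in which the tool goes at most 41.7 mm and 7.16 degrees, less where a joint would pass 70% of its speed; a pose out of reach is approached as far as the arm can. A call is refused whole if a number of a shift passes 41.7 or a number of a turn 0.125, either way. A call with a gripper value outside its range is refused whole. "gripper" is the opening in per cent of the stroke, from 0 (shut) to 100 (fully open), set as the call begins (left out, the last holds). The fingers move at their own pace and stop on an object; the grip force is fixed at half the most. Time passes only in rows, so rows that do not move let the fingers close. It gives the time, the measured TCP pose, the force and the opening at its end, in the units of the state.
- get_obs(): the state, without advancing time (a new reading comes with each control period).
- get_image(name): name is "side" or "top"; returns the picture (384x512x3 uint8, blue, green, red); there is no depth.
- camera_model(name): a dict with "mtx" (3x3 intrinsics, pixels), "dist" ([k1, k2, p1, p2, k3] as OpenCV has them; the pictures are not rectified), "position" and "orientation" of the camera in the world. Camera axes: x right, y up, looking along -z (the intrinsics and any distortion apply to the point x, -y, -z); pixel columns grow to the right and rows downward; lengths in mm; the calibration is good to about 2 mm. A picture is of the moment at which its call begins. camera_model takes no time and is no camera call.
- close_job(): hands the job in, once; it reports no verdict.
Trained networks look in the newest picture that a camera, given by its name, has taken for a name from the list of things; names that differ only in an ending like _2 or _b are one class to them, and where a whole thing is asked for, a point or a joint stands for the part that bears it (a point fixed in the world has none). Each returns a list of dicts, best first, with "conf" (0 to 1); they miss things now and then, are a little off and sometimes report something else, mostly with a low value. They report only what shows in the picture. A call takes as long as a camera call. They do not tell look-alikes from the thing itself.
- silhouettes(camera, thing): "pixels" (384x512 bool, what is visible of it) and "at" ([column, row] in pixels, amid what is visible of it).
- tip_of(camera, thing): "at" ([column, row] in pixels: a listed point, or the origin of a listed thing).
The state is a dict: "t": time; "qpos": joint angles; "qvel": joint speeds; "joint_torque": joint torques, N m; "ee_pos": TCP position; "orientation": TCP orientation; "ft_force": force on the tool from outside, world axes, zero at the start; "moment": the same for the moment, N m; "width": finger opening in mm.
Only numpy, scipy, OpenCV 4.12 (cv2) and the standard library are available. Lean on these libraries where they do the work, as an engineer would, in place of code of your own. Each camera call takes 0.05 s, during which the arm holds its last target. There are 200 camera calls.

TASK

On the delicatessen counter two steel hanging bars sit across two open grey carriers with their sausages hanging inside. Take the bar that carries the two thick salamis by its wooden grip, lift it out and hang it on the two-post stand so that both upright pins pass through its two end holes and it rests level on both posts. Lower it into place before letting go, do not drop it on, and leave the bar with three thin sausages where it is.

Things in the scene. Friction and masses are not known exactly. Their poses are not given: they have to be found in the camera images.
- thick_bar: Bar to hang, 0.55 kg: flat steel, 230 (y) x 20 (x) x 5 mm, z up. Origin: centre of its underside. Ends: 50 mm square plates with oblong holes 36 (x) x 28 (y) mm at y = +-90 mm. Two salamis 50 mm thick, at y = +-33 mm, reach 90 mm below the origin. Starts level on the two end walls of a fixed open grey carrier, 100 (x) x 142 (y) x 105 mm high: lift straight out. Same either way round.
- grip (a point): Centre of that bar's wooden grip, 53 mm above the bar's origin, axes as the bar's: a block 14 mm thick (x), 80 mm long (y), 18 mm high, held above the middle of the bar on two posts 8 mm thick at y = +-30 mm. 39 mm of free space under it down to the bar. Pinch it across x, from above.
- thin_bar: Bar to leave alone: an equal bar with equal grip and holes, but with three thin sausages, 25 mm thick. Origin and axes as the other bar. It lies on an equal grey carrier elsewhere; its grip tops out 167 mm above the counter.
- seat (a point): Midpoint between the stand's two pads, 150 mm above the counter; y runs from post to post, z up. Fixed dark steel stand, base 100 x 236 x 10 mm; posts at y = +-90 mm, each topped at this height by a flat pad 60 (x) x 36 (y) mm with an upright pin in its middle, 8 mm thick, 28 mm high, tip tapered. Hung, the bar's underside lies on the pads, its origin here, its y along this y (either way).
Things that resemble listed ones, but are neither listed nor needed, are in the scene too. What is shaped like the thick_bar but yellow is not meant.

How it is judged:
By the outcome, as a careful person would: the job done as asked, in the order asked, and still so for the second after the job is handed in, with the robot touching nothing.
It also fails if it takes over 38 s, if anything falls off the work surface, if the arm or the gripper's body presses on something with over 40 N, if the wrist force passes 120 N, or if a joint passes its speed limit or range.

## Working session

There is one attempt and no reset: what is moved stays moved. The work goes in short steps, Python scripts to look and compute and a tool call to move; the robot and the scene stay as the last step left them, time stands still between calls to the robot, and variables do not carry over. Pictures are saved under pics/ and viewed, about 8 in all and at most 12, crops included, and the job is handed in when it is done.

Besides the shell and the picture viewer there is one more tool, called as name([rows], argument=value, ...), one row to a line, values as JSON. arm_command: Moves the arm, as the interface text tells. Its arguments: {"type":"object","properties":{"targets":{"type":"array","items":{"type":"array","items":{"type":"number"}}},"gripper":{"type":"number"}},"required":["targets"]}

```bash
mkdir -p pics; cat > h.py <<'E'
import numpy as np, cv2
from scipy.spatial.transform import Rotation as R
from workcell import *
def ray(cam,px):
    m=camera_model(cam); u=cv2.undistortPoints(np.array([[px]],float),np.array(m['mtx'],float),np.array(m['dist'],float))[0,0]
    o=np.array(m['orientation'],float); Rm=o if o.shape==(3,3) else R.from_rotvec(o).as_matrix()
    return np.array(m['position'],float), Rm@np.array([u[0],-u[1],-1])
def atz(cam,px,z):
    p,d=ray(cam,px); return p+d*(z-p[2])/d[2]
def tri(p1,p2):
    a,d=ray('top',p1); b,e=ray('side',p2)
    s=np.linalg.lstsq(np.c_[d,-e],b-a,rcond=None)[0]
    P,Q=a+d*s[0],b+e*s[1]; return (P+Q)/2,np.linalg.norm(P-Q)
def proj(cam,P):
    m=camera_model(cam); o=np.array(m['orientation'],float); Rm=o if o.shape==(3,3) else R.from_rotvec(o).as_matrix()
    c=(np.atleast_2d(P)-np.array(m['position']))@Rm; c=c*[1,-1,-1]
    return cv2.projectPoints(c,np.zeros(3),np.zeros(3),np.array(m['mtx'],float),np.array(m['dist'],float))[0][:,0]
E
python3 - <<'E'
from h import *
ims=[get_image(c) for c in('top','side')]
for n,i in zip(('top','side'),ims): cv2.imwrite(f'pics/{n}0.png',cv2.resize(i,(800,600)))
for c in('top','side'):
    m=camera_model(c);print(c,np.round(m['position']),np.round(m['orientation'],3),np.round(m['mtx'],0).tolist(),m['dist'])
    for t in('thick_bar','grip','thin_bar','seat'):
        print(c,t,[(np.round(d['at']).tolist(),round(d['conf'],2)) for d in tip_of(c,t)])
o=get_obs();print(o)
E
```

```text
top [ 368.   -6. 1061.] [ 0.114 -0.082 -1.581] [[400.0, 0.0, 264.0], [0.0, 400.0, 192.0], [0.0, 0.0, 1.0]] [0.0097349 0.        0.        0.        0.       ]
top thick_bar [([263.0, 135.0], 0.85), ([128.0, 274.0], 0.83)]
top grip [([120.0, 278.0], 0.93), ([266.0, 129.0], 0.85)]
top thin_bar [([128.0, 187.0], 0.71)]
top seat [([416.0, 194.0], 0.88)]
side [367. 805. 704.] [ 0.119 -1.446 -2.656] [[385.0, 0.0, 253.0], [0.0, 385.0, 197.0], [0.0, 0.0, 1.0]] [-0.10325947  0.          0.          0.          0.        ]
side thick_bar [([331.0, 337.0], 0.95), ([200.0, 218.0], 0.66)]
side grip [([334.0, 322.0], 0.96), ([197.0, 200.0], 0.75)]
side thin_bar [([221.0, 326.0], 0.68)]
side seat [([271.0, 149.0], 0.63)]
{'t': 0.5, 'qpos': array([-1.26802360e+00,  4.23106420e-01,  1.62994835e+00,  1.62642031e-06,
        1.08856689e+00, -1.90210393e-02]), 'qvel': array([ 0.00091694, -0.00081905, -0.00074735,  0.000208  , -0.00029058,
       -0.00062566]), 'joint_torque': array([-4.92892686e-04, -5.44143641e+01, -2.73815185e+01,  6.43217401e-02,
        1.76483556e-02, -2.44149226e-05]), 'ee_pos': array([ 197.6696181 , -592.88009403,  213.8520143 ]), 'orientation': array([-1.34440273,  0.96897689, -0.96893986]), 'ft_force': array([-0.07949903,  1.55756096,  0.14516295]), 'moment': array([-0.04328139,  0.028237  , -0.02550197]), 'width': 87.93009511315134}
```

View pics/top0.png

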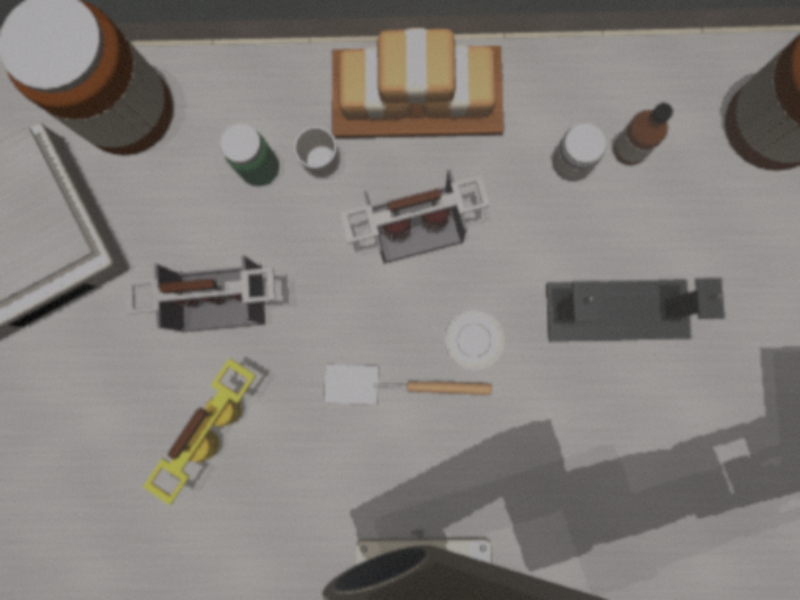

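View pics/side0.png

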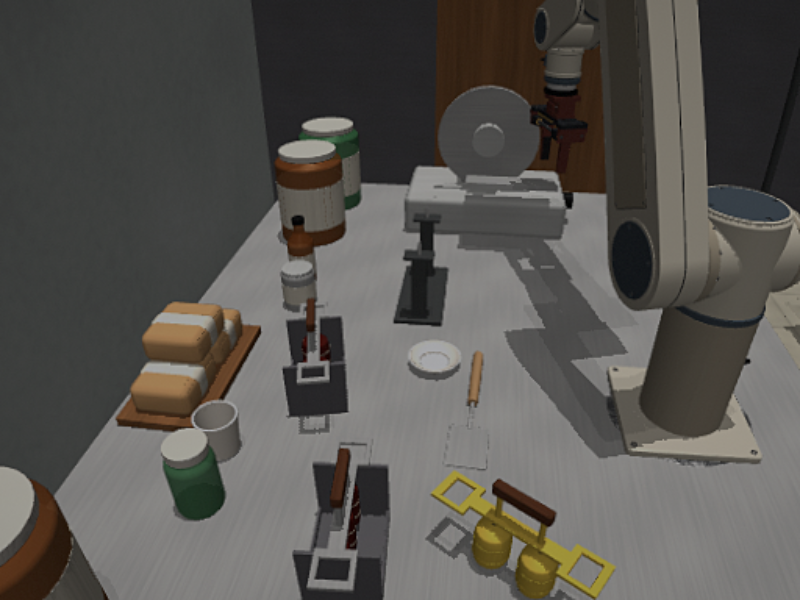

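The top picture shows the thick bar at 800-scale (415,212), its two salamis visible in the carrier. The thin bar is at (205,288), the yellow one at (200,430) and the stand at (650,298), with pins near (588,299) and (713,296). The side picture agrees: thick bar at about (313,345), stand at about (423,240).

```bash
python3 - <<'E'
from h import *
print('thick tri',tri((263,135),(200,218)),'grip',tri((266,129),(197,200)),'seat',tri((416,194),(271,149)))
print(atz('top',(263,135),105),atz('top',(266,129),158),atz('top',(416,194),150))
for a in((360,225),(471,197)): print('hole',atz('top',np.array(a)*.64,108))
for a in((588,299),(713,296)): print('pin',atz('top',np.array(a)*.64,178))
t=get_image('top');s=get_image('side')
def crop(i,x,y,w,h,k): return cv2.resize(i[y:y+h,x:x+w],None,fx=k,fy=k,interpolation=cv2.INTER_CUBIC)
A=crop(t,215,105,100,75,4); B=crop(t,340,165,130,75,3.0769)
C=crop(s,170,180,100,75,4); D=crop(s,230,120,100,75,4)
B=cv2.resize(B,(400,300))
g=np.vstack([np.hstack([A,B]),np.hstack([C,D])]); cv2.imwrite('pics/c1.png',np.clip(g.astype(float)*1.5,0,255).astype(np.uint8))
for c in('top','side'):
  for d in silhouettes(c,'seat')+silhouettes(c,'grip'): print(c,np.round(d['at'],1),d['conf'],d['pixels'].sum())
E
```

```text
thick tri (array([627.32426842,  12.90086182, 110.56349382]), np.float64(0.5302444049847226)) grip (array([630.13352675,   5.15494332, 161.39418362]), np.float64(5.514793950701799)) seat (array([ 473.54824482, -333.12247025,  153.25636975]), np.float64(2.5396367832086555))
[628.57073975  12.97614718 105.        ] [628.26764429   4.8296752  158.        ] [ 472.64723385 -334.31280056  150.        ]
hole [606.51842135  92.82298265 108.        ]
hole [648.55815233 -81.41992277 108.        ]
pin [ 476.46465017 -237.69494719  178.        ]
pin [ 478.33359647 -412.52826459  178.        ]
top [405.4 197.5] 0.7 4130
top [266.3 131.3] 0.77 1676
top [129.6 277.4] 0.73 1581
side [271.3 177.8] 0.83 1611
side [199.4 218.9] 0.71 675
side [336.  348.2] 0.65 3355
```

View pics/c1.png

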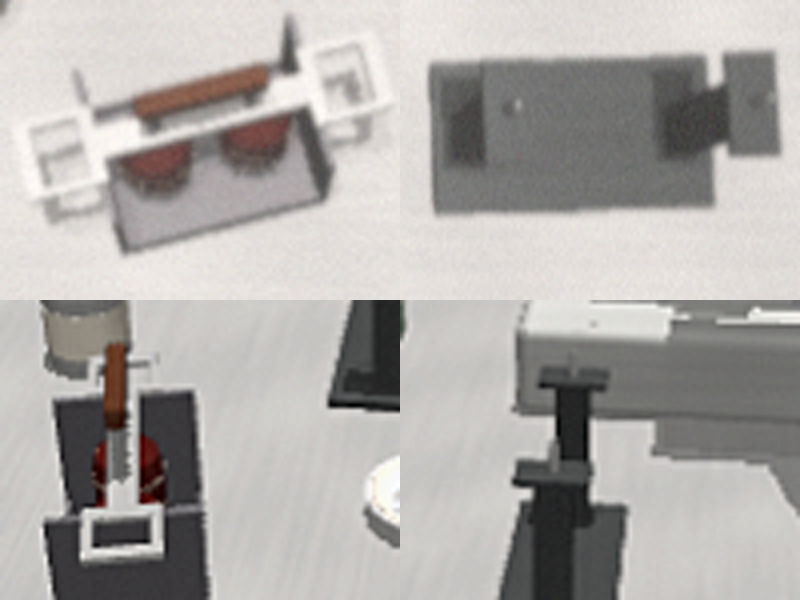

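The crops show the thick bar (plate centres near (60,157) and (349,77) in the upper left crop) and the stand with both pins clearly visible. Next I fit poses from these keypoints.

```bash
cat > fit.py <<'E'
from h import *
from scipy.optimize import least_squares
def px(p,k,off,sub=(0,0)): return (np.array(p,float)-sub+.5)/k-.5+np.array(off)
def solve(obs,z0,x0,freez=False):
    # obs: (cam, local pts, pixel); local avg compared
    def f(v,full=False):
        c,s=np.cos(v[2]),np.sin(v[2]); M=np.array([[c,-s,0],[s,c,0],[0,0,1]])
        return np.concatenate([proj(cam,np.array(l,float)@M.T+[v[0],v[1],z0])[0]-p for cam,l,p in obs])
    r=least_squares(f,x0,loss='soft_l1'); print(np.round(r.x,3)); print(np.round(r.fun.reshape(-1,2),1) if 0 else np.round(f(r.x).reshape(-1,2),1).tolist()); return r.x
E
python3 - <<'E'
from fit import *
B=lambda p:px(p,3.0769,(340,165),(400,0)); D=lambda p:px(p,4,(230,120),(400,300))
# y local + = toward robot's left (image left in top)
stand=[('top',(50,118,-140),B((432,62))),('top',(50,-118,-140),B((704,56))),('top',(-50,-118,-140),B((714,206))),('top',(-50,118,-140),B((435,213))),
('top',(0,90,28),B((517,107))),('top',(0,-90,28),B((768,95))),('top',(30,-108,0),B((777,50))),('top',(-30,-108,0),B((781,156))),('top',(30,-72,0),B((724,53))),('top',(-30,-72,0),B((729,157))),
('side',(0,-90,28),D((572,352))),('side',(0,90,28),D((555,442)))]
for n,o in(('all',stand),('top',stand[:10]),('pads',stand[4:])): print(n);solve(o,150,[475,-325,0])
A=lambda p:px(p,4,(215,105)); C=lambda p:px(p,4,(170,180),(0,300))
bar=[('top',(0,90,5),A((60,157))),('top',(0,-90,5),A((349,77))),('side',(0,90,5),C((122,534)))]
x=solve(bar,105,[628,6,.23])
o=get_obs();Rm=R.from_rotvec(o['orientation']).as_matrix();print('tool cols',np.round(Rm,3).tolist())
E
```

```text
all
[ 4.63267e+02 -3.29216e+02  1.40000e-02]
[[-1.2, 1.5], [0.6, 0.9], [0.5, -9.7], [-0.2, -9.6], [-0.4, -1.6], [0.6, 0.1], [-1.2, 2.8], [-0.2, -5.3], [-0.0, 2.3], [0.6, -5.2], [3.9, -0.9], [3.9, 0.1]]
top
[ 4.61140e+02 -3.29164e+02  2.10000e-02]
[[-1.3, 2.6], [0.5, 1.5], [0.6, -9.2], [-0.0, -8.5], [-0.3, -0.4], [0.6, 0.8], [-1.3, 3.4], [-0.1, -4.7], [-0.1, 3.0], [0.7, -4.5]]
pads
[ 4.64026e+02 -3.29291e+02  1.40000e-02]
[[-0.3, -1.9], [0.6, -0.2], [-1.2, 2.5], [-0.2, -5.6], [0.0, 2.0], [0.6, -5.5], [3.7, -0.9], [3.6, 0.1]]
[6.29839e+02 6.31800e+00 2.61000e-01]
[[0.5, -0.1], [-0.7, 0.2], [-0.0, -0.3]]
tool cols [[0.316, 0.0, 0.949], [-0.949, -0.0, 0.316], [0.0, -1.0, 0.0]]
```

```bash
python3 - <<'E'
from fit import *
B=lambda p:((np.array(p,float)-(400,0)+.5)/(3.0769,4)-.5+(340,165)); D=lambda p:px(p,4,(230,120),(400,300))
stand=[('top',(50,118,-140),B((432,62))),('top',(50,-118,-140),B((704,56))),('top',(-50,-118,-140),B((714,206))),('top',(-50,118,-140),B((435,213))),
('top',(0,90,28),B((517,107))),('top',(0,-90,28),B((768,95))),('top',(30,-108,0),B((777,50))),('top',(-30,-108,0),B((781,156))),('top',(30,-72,0),B((724,53))),('top',(-30,-72,0),B((729,157))),
('side',(0,-90,28),D((572,352))),('side',(0,90,28),D((555,442)))]
for n,o in(('all',stand),('top',stand[:10]),('pads',stand[4:])): print(n);solve(o,150,[475,-325,0])
E
```

```text
all
[ 4.78305e+02 -3.30173e+02  1.10000e-02]
[[-1.0, 0.4], [0.7, -0.3], [0.4, 0.2], [-0.1, 0.5], [-0.3, -0.4], [0.5, 0.6], [-1.2, 0.2], [-0.3, -0.1], [0.0, -0.1], [0.5, 0.1], [-0.3, -1.2], [-1.2, -0.3]]
top
[ 4.78636e+02 -3.30264e+02  8.00000e-03]
[[-0.9, 0.2], [0.8, -0.4], [0.4, 0.1], [-0.1, 0.2], [-0.2, -0.7], [0.6, 0.5], [-1.1, 0.2], [-0.3, -0.1], [0.1, -0.2], [0.5, -0.0]]
pads
[ 4.77630e+02 -3.30223e+02  1.90000e-02]
[[-0.2, 0.2], [0.6, 0.6], [-1.3, 0.1], [-0.2, -0.2], [-0.1, -0.1], [0.6, 0.1], [-0.4, -1.2], [-0.7, -0.2]]
```

arm_command([
  [-21.6, -2.3, 30, 0],
  [-21.6, -2.3, 30, 0],
  [-21.6, -2.3, 30, 0],
  [-21.6, -2.3, 30, 0],
  [-21.6, -2.3, 30, 0],
  [-21.6, -2.3, 30, 0],
  [-21.6, -2.3, 30, 0],
  [-21.6, -2.3, 30, 0],
  [-21.6, -2.3, 30, 0],
  [-21.6, -2.3, 30, 0],
  [-21.6, -2.3, 30, 0],
  [-21.6, -2.3, 30, 0],
  [-21.6, -2.3, 30, 0],
  [-21.6, -2.3, 30, 0],
  [-21.6, -2.3, 30, 0],
  [-21.6, -2.3, 30, 0],
  [-21.6, -2.3, 30, 0],
  [-21.6, -2.3, 30, 0],
  [-21.6, -2.3, 30, 0],
  [-21.6, -2.3, 30, 0],
], gripper=100)

```text
t: 2.47
ee_pos: [631.0, 8.5, 260.1]
orientation: [-1.344, 0.969, -0.969]
ft_force: [0.9, -1.7, -0.2]
width: 88.0
```

arm_command([
  [0, 0, 0, -0.12],
  [0, 0, 0, -0.12],
  [0, 0, 0, -0.12],
  [0, 0, 0, -0.12],
  [0, 0, 0, -0.12],
  [0, 0, 0, -0.12],
  [0, 0, 0, -0.12],
  [0, 0, 0, -0.12],
  [0, 0, 0, -0.12],
  [0, 0, 0, -0.12],
  [0, 0, 0, -0.12],
  [0, 0, 0, -0.12],
  [0, 0, 0, -0.07],
  [0, 0, 0, 0],
  [0, 0, 0, 0],
])

```text
t: 3.72
ee_pos: [630.3, 6.7, 259.9]
orientation: [-1.561, -0.203, 0.203]
ft_force: [0.1, -0.2, -0.3]
width: 87.8
```

```bash
cat >> fit.py <<'E'
def to(x,y,z,yaw):
    o=get_obs();Rm=R.from_rotvec(o['orientation']).as_matrix();d=np.array([x,y,z])-o['ee_pos']
    cy=np.arctan2(Rm[1,0],Rm[0,0]); print('t',round(o['t'],2),'tcp',np.round(o['ee_pos'],1),'yaw',round(cy,3),'tool shift',np.round(Rm.T@d,1),'turn',round(-(yaw-cy),3),'F',np.round(o['ft_force'],1),'w',round(o['width'],1),'tilt',np.round(Rm[:,1],3),'q6',round(o['qpos'][5],2))
E
python3 - <<'E'
from fit import *
to(629.8,6.3,156,.261)
for n in('top','side'): cv2.imwrite(f'pics/{n}1.png',get_image(n)) if n=='side' else 0
i=cv2.imread('pics/side1.png')[100:300,100:360]; cv2.imwrite('pics/s1.png',cv2.resize(i,None,fx=3,fy=3))
E
```

```text
t 3.72 tcp [630.3   6.7 259.9] yaw 0.259 tool shift [ -0.5 103.9  -0.3] turn -0.002 F [ 0.1 -0.2 -0.3] w 87.8 tilt [ 0.  0. -1.] q6 -0.27
```

View pics/s1.png

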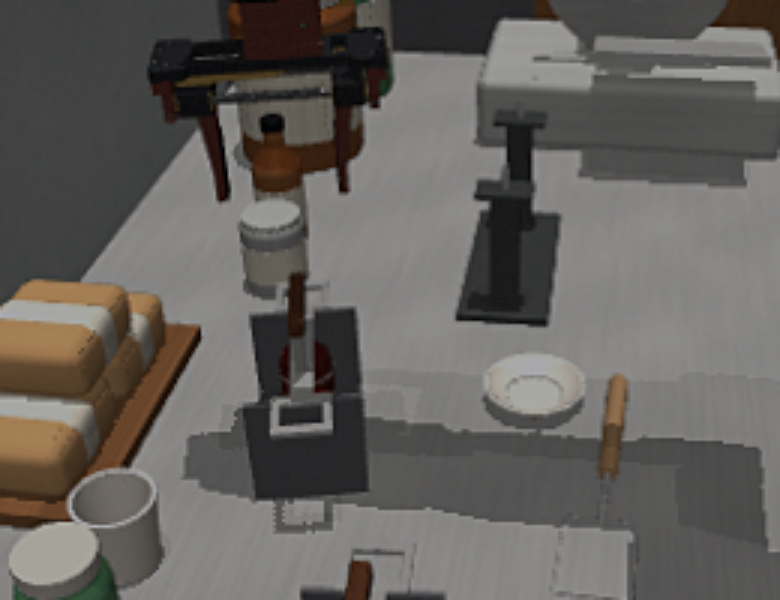

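The open fingers, (222,195) and (344,190), straddle the grip at (297,300), so the arm can descend straight.

arm_command([
  [-0.5, 20, 0, 0],
  [0, 20, 0, 0],
  [0, 20, 0, 0],
  [0, 16, 0, 0],
  [0, 14, 0, 0],
  [0, 9, 0, 0],
  [0, 5, 0, 0],
  [0, 0, 0, 0],
  [0, 0, 0, 0],
])

```text
t: 4.52
ee_pos: [630.1, 6.5, 156.3]
orientation: [-1.561, -0.205, 0.204]
ft_force: [-0.2, -0.6, -0.2]
width: 87.8
```

arm_command([
  [0, 0, 0, 0],
  [0, 0, 0, 0],
  [0, 0, 0, 0],
  [0, 0, 0, 0],
  [0, 0, 0, 0],
  [0, 0, 0, 0],
  [0, 0, 0, 0],
  [0, 0, 0, 0],
  [0, 0, 0, 0],
  [0, 0, 0, 0],
], gripper=0)

```text
t: 5.35
ee_pos: [629.7, 6.6, 155.8]
orientation: [-1.561, -0.205, 0.205]
ft_force: [0.7, 0.6, 0.6]
width: 24.3
```

```bash
python3 - <<'E'
from fit import *
to(629.8,6.3,156,.261)
E
```

```text
t 5.35 tcp [629.7   6.6 155.8] yaw 0.261 tool shift [-0.  -0.2 -0.3] turn 0.0 F [0.7 0.6 0.6] w 24.3 tilt [-0.  0. -1.] q6 -0.27
```

arm_command([
  [0, 0, 0, 0],
  [0, 0, 0, 0],
  [0, 0, 0, 0],
  [0, 0, 0, 0],
  [0, 0, 0, 0],
])

```text
t: 5.77
ee_pos: [629.8, 6.5, 155.8]
orientation: [-1.561, -0.205, 0.205]
ft_force: [0.4, -0.5, -0.6]
width: 13.5
```

arm_command([
  [0, -4, 0, 0],
  [0, -8, 0, 0],
  [0, -14, 0, 0],
  [0, -14, 0, 0],
  [0, -14, 0, 0],
  [0, -14, 0, 0],
  [0, -14, 0, 0],
  [0, -14, 0, 0],
  [0, -14, 0, 0],
  [0, -14, 0, 0],
  [0, -14, 0, 0],
  [0, -14, 0, 0],
  [0, -10, 0, 0],
  [0, -5, 0, 0],
  [0, -3, 0, 0],
  [0, 0, 0, 0],
  [0, 0, 0, 0],
])

```text
t: 7.18
ee_pos: [629.4, 6.6, 325.1]
orientation: [-1.561, -0.204, 0.206]
ft_force: [-0.3, 0.7, -6.6]
width: 13.1
```

```bash
python3 - <<'E'
from fit import *
to(478.3,-330.2,320,.012)
i=get_image('side')[40:340,60:400]; cv2.imwrite('pics/s2.png',cv2.resize(i,None,fx=2,fy=2))
E
```

```text
t 7.18 tcp [629.4   6.6 325.1] yaw 0.261 tool shift [-232.8    5.3 -286.4] turn 0.249 F [-0.3  0.7 -6.6] w 13.1 tilt [-0.001  0.    -1.   ] q6 -0.27
```

View pics/s2.png

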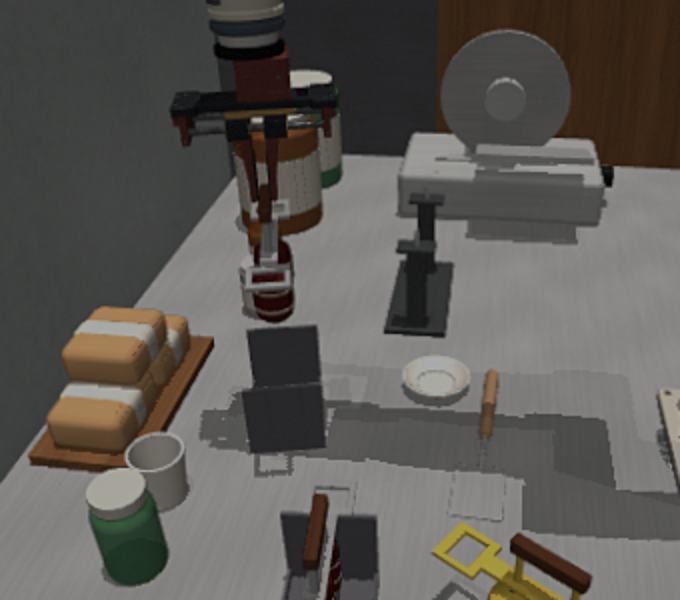

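Lift is clean: the bar hangs level with both salamis at about (270,275), and the thin bar stays on its carrier. Next, traverse to above the stand.

arm_command([
  [-4, -2, -5, 0],
  [-8, -2, -10, 0],
  [-13, -3, -16, 0],
  [-16, -3, -20, 0],
  [-16, 0, -20, 0],
  [-16, 0, -20, 0],
  [-16, 0, -20, 0],
  [-16, 0, -20, 0],
  [-16, 0, -20, 0],
  [-16, 0, -20, 0],
  [-16, 0, -20, 0],
  [-16, 0, -20, 0],
  [-16, 0, -20, 0],
  [-16, 0, -20, 0],
  [-16, 0, -20, 0],
  [-13, 0, -16, 0],
  [-8, 0, -10, 0],
  [-4, 0, -5, 0],
  [-3, 0, -4, 0],
  [0, 0, 0, 0],
])

```text
t: 8.9
ee_pos: [471.7, -352.7, 335.8]
orientation: [-1.561, -0.204, 0.205]
ft_force: [-0.0, 0.1, -7.4]
width: 13.5
```

arm_command([
  [0, 0, 0, 0.03],
  [0, 0, 0, 0.05],
  [0, 0, 0, 0.05],
  [0, 0, 0, 0.05],
  [0, 0, 0, 0.04],
  [0, 0, 0, 0.03],
  [0, 0, 0, 0],
  [0, 0, 0, 0],
  [0, 0, 0, 0],
])

```text
t: 9.65
ee_pos: [472.3, -351.7, 335.9]
orientation: [-1.571, -0.01, 0.01]
ft_force: [-1.0, -0.4, -6.6]
width: 13.0
```

```bash
python3 - <<'E'
from fit import *
to(478.3,-330.2,201,.012)
o=get_obs(); 
t=get_image('top');s=get_image('side')
A=cv2.resize(t[150:260,340:500],None,fx=5,fy=5,interpolation=cv2.INTER_CUBIC)[:, :800]
cv2.imwrite('pics/t3.png',np.clip(A*1.5,0,255).astype(np.uint8))
cv2.imwrite('pics/s3.png',cv2.resize(s[50:250,190:390],None,fx=3,fy=3,interpolation=cv2.INTER_CUBIC))
E
```

```text
t 9.65 tcp [ 472.3 -351.7  335.9] yaw 0.013 tool shift [  6.2 134.9  21.4] turn 0.001 F [-1.  -0.4 -6.6] w 13.0 tilt [-0.  0. -1.] q6 -0.67
```

View pics/t3.png

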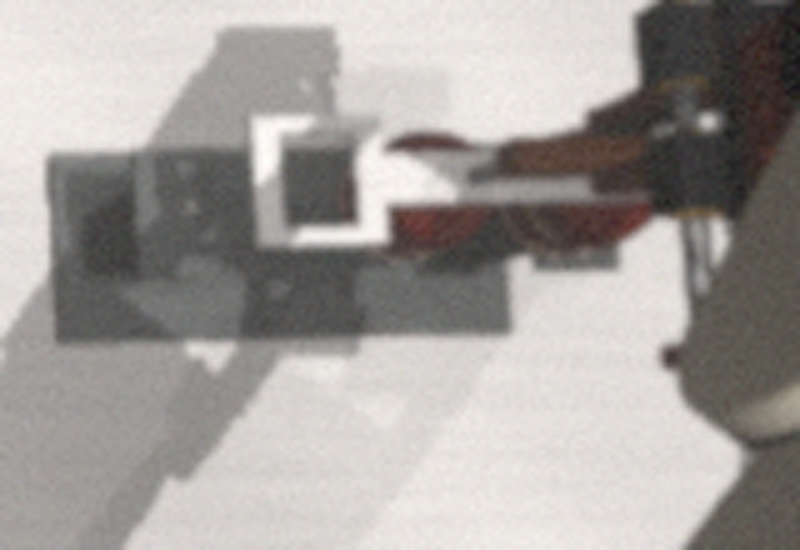

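View pics/s3.png

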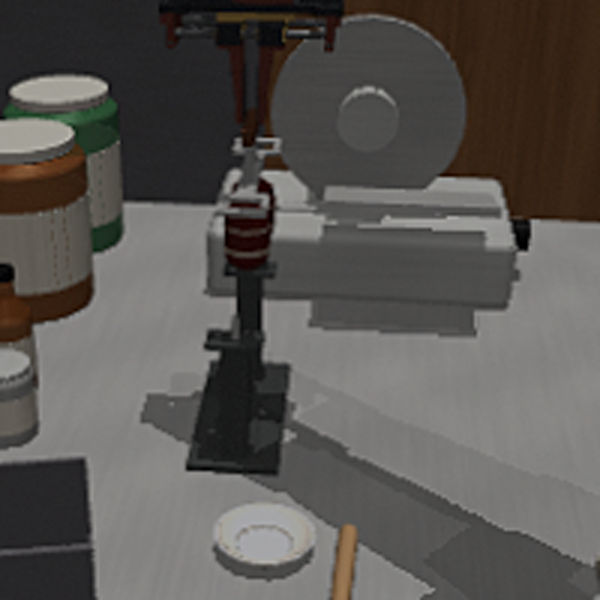

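Top crop: the near plate's outer corners are at (252,115) and (258,247), with the plate too far right (-y), as the numbers say. The side crop shows the salamis above the pads, level. I check where the bar sits in the hand, then correct.

```bash
python3 - <<'E'
from fit import *
A=lambda p:px(p,5,(340,150)); S=lambda p:px(p,3,(190,50))
obs=[('top',(25,115,5),A((252,115))),('top',(-25,115,5),A((258,247))),('top',(-25,65,5),A((390,243))),('side',(0,115,0),S((243,214))),]
solve(obs,285,[472,-352,.012])
solve(obs[:3],285,[472,-352,.012])
E
```

```text
[ 4.73390e+02 -3.51285e+02  6.00000e-03]
[[-0.0, 0.6], [0.2, -0.1], [0.1, 0.2], [-1.8, 1.3]]
[ 4.73297e+02 -3.51182e+02  1.00000e-03]
[[-0.0, 0.4], [0.1, -0.4], [-0.1, 0.0]]
```

arm_command([
  [2, 0, 5, 0],
  [2, 0, 6, 0],
  [2, 0, 6, 0],
  [0, 0, 4, 0],
  [0, 0, 0, 0],
  [0, 0, 0, 0],
])

```text
t: 10.25
ee_pos: [477.9, -330.9, 336.0]
orientation: [-1.571, -0.009, 0.009]
ft_force: [1.4, 1.2, -7.7]
width: 13.2
```

arm_command([
  [0, 5, 0, 0],
  [0, 9, 0, 0],
  [0, 10, 0, 0],
  [0, 10, 0, 0],
  [0, 10, 0, 0],
  [0, 10, 0, 0],
  [0, 10, 0, 0],
  [0, 10, 0, 0],
  [0, 9, 0, 0],
  [0, 6, 0, 0],
  [0, 4, 0, 0],
  [0, 0, 0, 0],
  [0, 0, 0, 0],
])

```text
t: 11.33
ee_pos: [477.9, -331.3, 243.0]
orientation: [-1.571, -0.009, 0.009]
ft_force: [-0.4, -0.7, -5.9]
width: 13.7
```

```bash
python3 - <<'E'
from fit import *
to(478.3,-330.2,201,.012)
t=get_image('top');s=get_image('side')
A=cv2.resize(t[160:240,350:480],(600,369),interpolation=cv2.INTER_CUBIC)
B=cv2.resize(s[90:220,230:330],(462,600),interpolation=cv2.INTER_CUBIC)[:369+231]
g=np.zeros((600,800,3),np.uint8); g[:, :330]=B[:,66:396]; g[:289,330:]=cv2.resize(A,(470,289)); 
cv2.imwrite('pics/c4.png',np.clip(g*1.5,0,255).astype(np.uint8))
E
```

```text
t 11.33 tcp [ 477.9 -331.3  243. ] yaw 0.011 tool shift [ 0.4 42.   1.1] turn -0.001 F [-0.4 -0.7 -5.9] w 13.7 tilt [ 0. -0. -1.] q6 -0.64
```

View pics/c4.png

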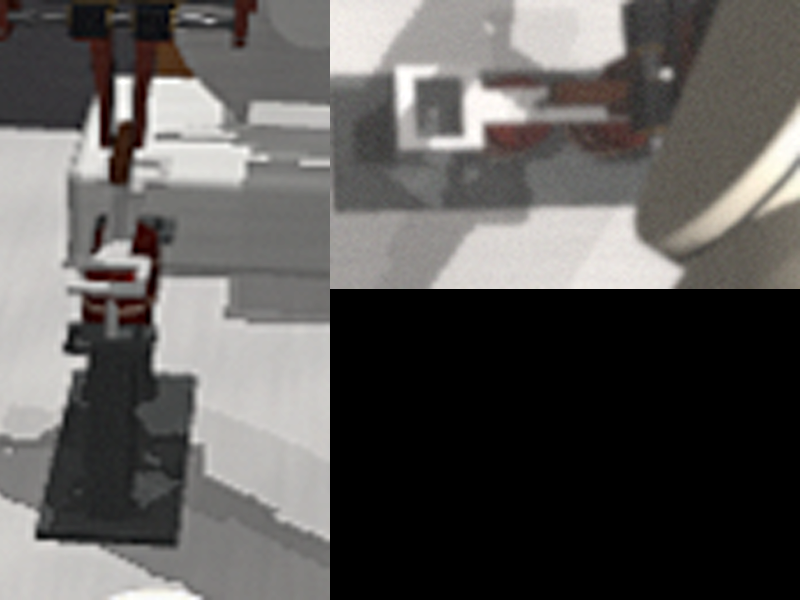

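The near pin at (115,310) stands centred under the near plate at (110,280). Lowering, slow at the end.

arm_command([
  [0.4, 4, 1, 0],
  [0, 5, 0, 0],
  [0, 5, 0, 0],
  [0, 5, 0, 0],
  [0, 5, 0, 0],
  [0, 4, 0, 0],
  [0, 4, 0, 0],
  [0, 3, 0, 0],
  [0, 2, 0, 0],
  [0, 0, 0, 0],
  [0, 0, 0, 0],
])

```text
t: 12.35
ee_pos: [478.2, -330.3, 205.9]
orientation: [-1.571, -0.009, 0.009]
ft_force: [0.1, 0.4, -7.1]
width: 13.2
```

arm_command([
  [0, 1, 0, 0],
  [0, 1, 0, 0],
  [0, 1, 0, 0],
  [0, 1, 0, 0],
  [0, 0, 0, 0],
  [0, 0, 0, 0],
])

```text
t: 12.85
ee_pos: [478.1, -330.2, 201.8]
orientation: [-1.571, -0.009, 0.009]
ft_force: [-0.3, 0.3, -6.0]
width: 13.5
```

arm_command([
  [0, 0.5, 0, 0],
  [0, 0.5, 0, 0],
  [0, 0.3, 0, 0],
  [0, 0.2, 0, 0],
  [0, 0, 0, 0],
  [0, 0, 0, 0],
])

```text
t: 13.35
ee_pos: [478.3, -330.3, 200.8]
orientation: [-1.571, -0.009, 0.008]
ft_force: [-1.0, 2.3, 0.1]
width: 12.9
```

The weight has gone off the wrist, so the bar is on the pads. One check before release.

```bash
cat > c.py <<'E'
from fit import *
import sys
to(478.3,-330.2,201,.012); print(np.round(get_obs()['moment'],2))
t=get_image('top');s=get_image('side')
g=np.zeros((600,800,3),np.uint8); g[:,:400]=cv2.resize(s[100:220,240:320],(400,600),interpolation=cv2.INTER_CUBIC); g[:300,400:]=cv2.resize(t[160:250,360:480],(400,300),interpolation=cv2.INTER_CUBIC)
cv2.imwrite(f'pics/{sys.argv[1]}.png',np.clip(g*1.5,0,255).astype(np.uint8))
E
python3 c.py c5
```

```text
t 13.35 tcp [ 478.3 -330.3  200.8] yaw 0.011 tool shift [ 0.  -0.2  0.1] turn -0.001 F [-1.   2.3  0.1] w 12.9 tilt [ 0. -0. -1.] q6 -0.64
[ 0.24  0.27 -0.01]
```

View pics/c5.png

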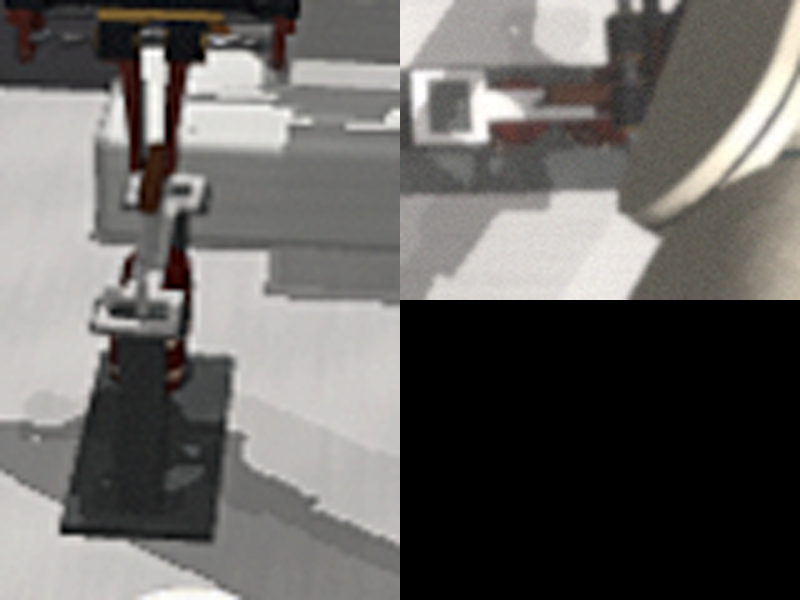

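The near plate is flat on its pad with the pin in its hole at (145,300), and the far plate sits at its pad (180,190). Release and retreat.

arm_command([
  [0, 0, 0, 0],
  [0, 0, 0, 0],
  [0, 0, 0, 0],
  [0, 0, 0, 0],
  [0, 0, 0, 0],
  [0, 0, 0, 0],
  [0, 0, 0, 0],
  [0, 0, 0, 0],
  [0, 0, 0, 0],
  [0, 0, 0, 0],
], gripper=80)

```text
t: 14.28
ee_pos: [478.2, -330.2, 200.4]
orientation: [-1.571, -0.009, 0.009]
ft_force: [-0.2, 0.7, -1.2]
width: 70.0
```

arm_command([
  [0, -5, 0, 0],
  [0, -10, 0, 0],
  [0, -15, 0, 0],
  [0, -20, 0, 0],
  [0, -20, 0, 0],
  [0, -20, 0, 0],
  [0, -20, 0, 0],
  [0, -20, 0, 0],
  [0, -15, 0, 0],
  [0, 0, 0, 0],
  [0, 0, 0, 0],
])

```text
t: 15.2
ee_pos: [478.5, -330.5, 346.6]
orientation: [-1.572, -0.01, 0.007]
ft_force: [-1.0, -0.3, -0.4]
width: 70.4
```

```bash
python3 c.py c6
```

```text
t 15.2 tcp [ 478.5 -330.5  346.6] yaw 0.011 tool shift [ -0.5 145.6   0.5] turn -0.001 F [-1.  -0.3 -0.4] w 70.4 tilt [ 0.002 -0.001 -1.   ] q6 -0.64
[-0.04 -0.07  0.01]
```

View pics/c6.png

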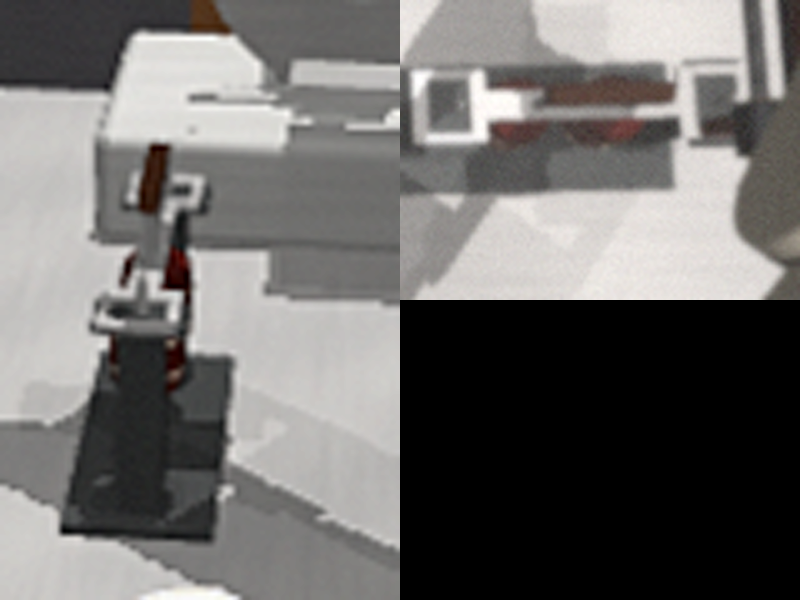

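The bar did not shift on release. Both plates lie flat on the pads, the near hole with its pin at (145,300) and the far hole at (182,190), and the gripper is clear above. Handing in.

```bash
python3 -c "
from workcell import *
print(close_job())"
```

```text
the job is handed in; nothing more can be done
None
```

The bar with the two thick salamis is hanging on the two-post stand, and the job is handed in at about 15 s of the 38 s allowed. I pinched it by its wooden grip, lifted it straight out of the carrier and lowered it slowly onto the pads. I let go only once the wrist force had dropped from about -6 N to 0 N, meaning the stand was carrying the weight.

**Last checks:**
- **Seating:** After I let go, the bar had not moved and looked level. Both end plates lay on the pads, and the near pin was clearly visible in its hole.
- **Far pin:** I could not see it clearly in the last pictures. I judge it is in its hole because the plate lies flat on its pad and the height at contact came out as predicted (TCP 200.8 mm).
- **Thin bar:** I never moved near it. It was still on its carrier in the last wide picture, taken after the lift; I took no wide picture at the end.
- **Gripper:** It is about 145 mm above the hanging bar and touches nothing.

No check failed. An early fit of the stand's position was wrong because of a scaling slip in one crop; I corrected it before the first move.

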